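# Close up the countertop keeper

### The arm

A 6-joint arm with a two-finger parallel gripper is mounted at the origin on a cart in front of the work surface, level with it; the furniture and walls round the work are solid. World frame = base frame: x ahead of the robot, y to its left, z up, the work surface at z = 0. Lengths are in mm, angles in rad, forces in N, time in s.
With the tool pointing down it reaches from about 275 to 1000 mm from the base axis. Payload 8.4 kg.
Tool frame: the origin (TCP) lies at the centre of the arm's flange, where the gripper is bolted on; the fingertips stand 173 mm ahead of it and the grasp point (between the pads) lies 155 mm ahead of it (r.nose_length is the distance from the TCP to the fingertips, in mm); z points along the fingers, y is the direction in which the jaws open and shut (so a half turn about z gives the same grasp; the last joint's range is limited). The gripper opens to 85 mm and grips with 20 to 120 N. Pads are 22 mm wide; open, the fingers measure 114 mm over their backs; the gripper's body (76 mm by 85 mm) begins 54 mm behind the grasp point. The pads swing forward as they close: fully open they stand 13 mm farther back than shut.
Start: joints at [-1.122, 0.353, 1.633, -0, 1.155, -0.002], TCP at [272.303, -562.566, 404.681] pointing down, gripper open.
Joint ranges: [-2.63, 2.63], [-0.92, 2.1], [0.06, 2.66], [-1.3, 4.44], [0, 2.69], [-3.02, 3.02]. Speed limits (rad/s): [2.22, 2.22, 2.79, 3.14, 3.14, 3.14].

### API

Orientations are given as [roll, pitch, yaw] about the fixed x, y, z axes, in that order (R = Rz(yaw) Ry(pitch) Rx(roll)).
In Python, from rig import r, grab_frame, workorder gives the robot as it stands.
- The arm moves only by the tool carry_out, never from a script. Its argument "steps" is a list that holds one entry, the list of rows, each a list of 5 numbers: the opening in per cent of the stroke, from 0 (shut) to 100 (fully open), then the shift along the tool's x, y, z in m, then the turn about the tool's z in degrees. In form: [[[jaw, x, y, z, spin], ...]]. A call has 1 to 8 rows; each row is the pose to reach, as a shift and turn from the pose measured when the call began, along the tool's axes at that moment; what a row does not reach only later rows make up. A row lasts 1/10 s, in which the tool goes at most 50 mm and 8.59 degrees, less where a joint would pass 70% of its speed; a pose out of reach is approached as far as the arm can. A call with a gripper value outside its range is refused whole. The fingers move at their own pace and stop on an object; "squeeze" is the grip in N (left out, the last holds). Time passes only in rows, so rows that repeat a pose let the fingers close. It gives the time, the measured TCP pose, the force and the opening at its end, in the units of the state.
- r.sense(): the state, without advancing time (a new reading comes with each control period).
- grab_frame(name): name is "side" or "top"; returns a dict with "image" (480x640x3 uint8, red, green, blue), "intrinsics" (3x3 intrinsics, pixels), "D" ([k1, k2, p1, p2, k3] as OpenCV has them; the pictures are not rectified), "eye" and "rotation" of the camera in the world. Camera axes: x right, y up, looking along -z (the intrinsics and any distortion apply to the point x, -y, -z); pixel columns grow to the right and rows downward; lengths in mm; the calibration is good to about 2 mm. A picture is of the moment at which its call begins. There is no depth.
- workorder.sign_off(): hands the job in, once; it reports no verdict.
The state is a dict: "clock": time; "qpos": joint angles; "qvel": joint speeds; "joint_efforts": joint torques, N m; "eef_pos": TCP position; "tcp_rot": TCP orientation; "contact_force": force on the tool from outside, world axes, zero at the start; "wrist_torque": the same for the moment, N m; "opening": opening from 0.0 (shut) to 1.0 (fully open).
Only numpy, scipy, OpenCV 4.12 (cv2) and the standard library are available. Lean on these libraries where they do the work, as an engineer would, in place of code of your own. Each camera call takes 0.05 s, during which the arm holds its last target.

### The job

Close up the wooden keeper box on the worktop: push its drawer fully home and its lid fully shut with the fingertips, without slamming either one. Grasp and lift nothing, leave the spoon, lemon and garlic inside where they belong, and do not disturb the pepper mill, the kitchen timer or the cup standing around it.

Things in the scene. Friction and masses are not known exactly. Their poses are not given: they have to be found in the camera images.
- keeper: Low wooden box fixed to the worktop, 140 mm deep (x), 360 wide (y), 95 tall. Origin: centre of its underside; -x is its front, +y its left seen from the robot, z up. Left half: drawer under a fixed top board. Right half: open bin with hinged lid, holding lemon and garlic, which fit below the shut lid. Fronts flush at x = -82 mm when shut; top board and shut lid end 4 mm behind that.
- drawer (a joint): Drawer in the keeper's left half. 0 = fully shut, flush with the front of the bin; grows to 0.10 m as it slides out to the front (keeper's -x). Starts 0.035 to 0.065 m open. Stiff: about 2 N moves it slowly, it stays where it is left; hard stop at 0.
- drawer_face (a point): Centre of the outer face of the drawer front, which is a flat upright board 176 mm wide and 80 mm tall, from 4 to 84 mm above the worktop, with a flat brass plate in its upper part. Moves with the drawer; its axes are parallel to the keeper's, so +x is the way to push.
- lid (a joint): Lid of the bin (right half). 0 = shut, lying level; grows to 1.7 rad as its front edge swings up and back. Starts 0.3 to 0.65 rad open, leaning over the bin. Stiff hinge: the lid stays at any angle and does not fall; about 1 to 5 N on it near the free edge closes it; hard stop at 0.
- lid_edge (a point): Middle of the free (front) edge of the lid, on its outer (upper) face. The lid is a flat board, 148 mm from hinge to free edge, 174 mm wide, 10 mm thick, with a flat brass strip at the edge. Axes: the keeper's when shut, turning with the lid (z = outward normal of the outer face).
- lid_hinge (a point): Point on the lid's hinge axis, in the middle of its width, at the keeper's back edge, 85 mm above the worktop, level with the lid's inner (lower) face; fixed in the keeper, axes parallel to the keeper's. The hinge axis runs along y.
- teaspoon: Steel teaspoon 130 mm long, lying across the drawer on its floor (19 mm above the worktop); it rides along with the drawer.
- lemon: Lemon, 67x54x54 mm, lying in the bin at its right. Origin at its underside at the start.
- garlic: Garlic bulb, 60 mm across, 58 mm tall, in the bin at its left. Origin at its underside at the start.
- pepper_mill: Brown wooden pepper mill, 58 mm across, 150 mm tall, standing loose beside or in front of the keeper; swaps places with the timer and the cup. Origin: centre of its foot.
- kitchen_timer: Round black and white kitchen timer, 64 mm across, 54 mm tall, standing loose. Origin: centre of its foot.
- espresso_cup: White espresso cup, red inside, 62 mm across, 87 mm with its handle, 51 mm tall, standing loose. Origin: at foot level, midway along its 87 mm length (handle included).
Things that resemble listed ones, but are neither listed nor needed, are in the scene too. What is shaped like the espresso_cup but blue or purple is not meant.

How it is judged:
By the outcome, as a careful person would: the job done as asked, in the order asked, and still so for the second after the job is handed in, with the robot touching nothing.
It also fails if it takes over 48 s, if anything falls off the work surface, if the arm or the gripper's body presses on something with over 40 N, if the wrist force passes 120 N, or if a joint passes its speed limit or range.

## Working session

There is one attempt and no reset: what is moved stays moved. The work goes in short steps, Python scripts to look and compute and a tool call to move; the robot and the scene stay as the last step left them, time stands still between calls to the robot, and variables do not carry over. Pictures are saved under pics/ and viewed, and the job is handed in when it is done.

Besides the shell and the picture viewer there is one more tool, called in YAML: its name, and indented under it one key for each argument. carry_out: Moves the arm, as the interface text tells. Its arguments: {"type":"object","properties":{"steps":{"type":"array","items":{"type":"array","items":{"type":"array","items":{"type":"number"}}}},"squeeze":{"type":"number"}},"required":["steps"]}

```bash
mkdir -p pics; ls; cat > h.py <<'E'
from rig import r, grab_frame, workorder
import numpy as np, cv2, pickle
def snap(name,fn):
    f=grab_frame(name); pickle.dump(f,open(fn+'.pkl','wb')); cv2.imwrite('pics/'+fn+'.png',f['image'][:,:,::-1]); return f
def ray(f,u,v):
    K=np.array(f['intrinsics'],float);D=np.array(f['D'],float)
    p=cv2.undistortPoints(np.array([[[u,v]]],float),K,D)[0,0]
    d=np.array(f['rotation'])@np.array([p[0],-p[1],-1.]); return np.array(f['eye'],float),d/np.linalg.norm(d)
def onz(f,u,v,z):
    e,d=ray(f,u,v); return e+d*(z-e[2])/d[2]
def tri(f,a,g,b):
    e1,d1=ray(f,*a);e2,d2=ray(g,*b)
    A=np.stack([d1,-d2],1);s=np.linalg.lstsq(A,e2-e1,rcond=None)[0]
    p,q=e1+s[0]*d1,e2+s[1]*d2
    return (p+q)/2,np.linalg.norm(p-q)
def proj(f,P):
    R=np.array(f['rotation']);c=(np.array(P,float)-np.array(f['eye']))@R
    c=c*np.array([1,-1,-1]);return cv2.projectPoints(c.reshape(-1,1,3),np.zeros(3),np.zeros(3),np.array(f['intrinsics'],float),np.array(f['D'],float))[0][:,0]
E
python3 - <<'E'
from h import *
for n in('side','top'):
    f=snap(n,n+'0'); print(n,f['eye'],f['rotation'],f['intrinsics'],f['D'])
print(r.sense())
E
```

```text
pics
side [ 95.40609165 917.35779847 915.56287168] [ 0.85642172 -0.00385752 -2.61422108] [[558.38566424   0.         318.11626709]
 [  0.         558.38566424 230.3221289 ]
 [  0.           0.           1.        ]] [-0.11326782  0.          0.          0.          0.        ]
top [ 420.14544331   99.96853944 1370.00198601] [ 0.11665011  0.01017622 -1.59164687] [[561.47350498   0.         317.48887341]
 [  0.         561.47350498 246.68519974]
 [  0.           0.           1.        ]] [0.04648424 0.         0.         0.         0.        ]
{'clock': 0.1, 'qpos': array([-1.12239364e+00,  3.53626811e-01,  1.63406373e+00,  1.49665907e-05,
        1.15520273e+00, -2.40099405e-03]), 'qvel': array([-0.00201465, -0.0017592 , -0.00186167,  0.00120458,  0.00042916,
       -0.00083464]), 'joint_efforts': array([ 1.88717472e-04, -6.06355619e+01, -3.42820609e+01,  1.05700908e-04,
        4.01426587e-03,  1.33750632e-06]), 'eef_pos': array([ 272.21691176, -562.37236798,  404.0049813 ]), 'tcp_rot': array([-3.14029207e+00, -1.68074501e-05,  4.50797619e-01]), 'contact_force': array([ 0.14148243,  0.66194125, -0.1631867 ]), 'wrist_torque': array([-0.01951674,  0.03755556, -0.02239055]), 'opening': 1.0003950786668532}
```

```bash
sed -i "s/^def snap/from scipy.spatial.transform import Rotation as Ro\ndef RM(f): return Ro.from_euler('xyz',f['rotation']).as_matrix()\ndef snap/; s/np.array(f\['rotation'\])/RM(f)/" h.py; grep RM h.py
```

```text
def RM(f): return Ro.from_euler('xyz',f['rotation']).as_matrix()
    d=RM(f)@np.array([p[0],-p[1],-1.]); return np.array(f['eye'],float),d/np.linalg.norm(d)
    R=RM(f);c=(np.array(P,float)-np.array(f['eye']))@R
```

View pics/side0.png

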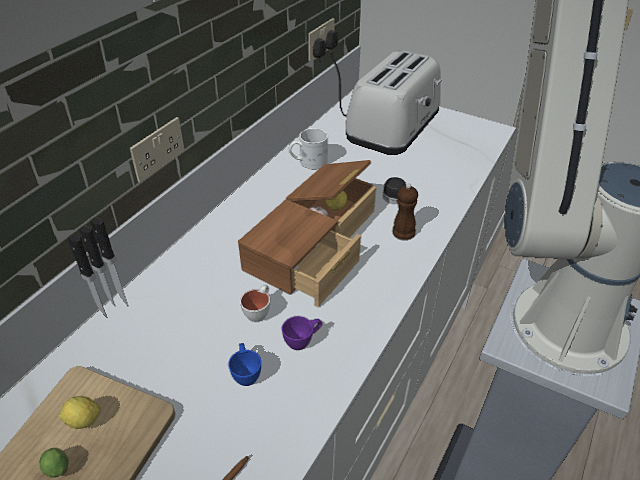

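View pics/top0.png

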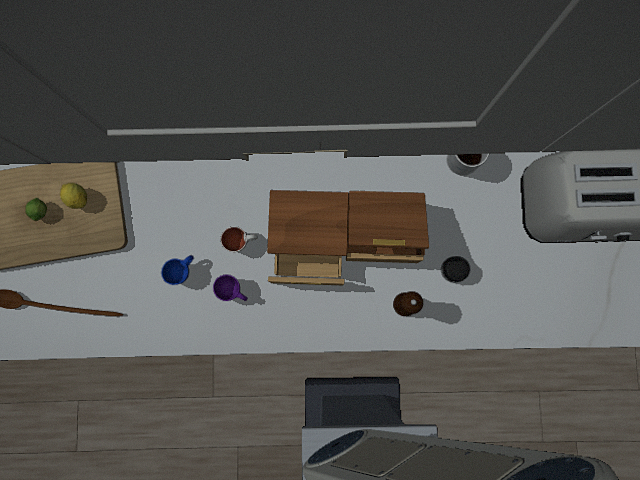

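The side view shows the keeper: top board (240-335, 200-285), drawer open, lid partly open (290-370, 160-205). The pepper mill stands in front of the bin at (404,212), the timer right of it at (395,188), and the red-inside cup at (256,304) left of the box. The purple (298,332) and blue (245,365) cups are decoys. Next I enlarge both views.

```bash
python3 - <<'E'
import cv2
a=cv2.imread('pics/side0.png')[140:340,220:440]; cv2.imwrite('pics/s_c.png',cv2.resize(a,None,fx=3,fy=3,interpolation=cv2.INTER_CUBIC)[:600])
a=cv2.imread('pics/top0.png')[170:330,210:490]; cv2.imwrite('pics/t_c.png',cv2.resize(a,None,fx=2.857,fy=2.857,interpolation=cv2.INTER_CUBIC))
E
```

```text
(no output)
```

View pics/s_c.png

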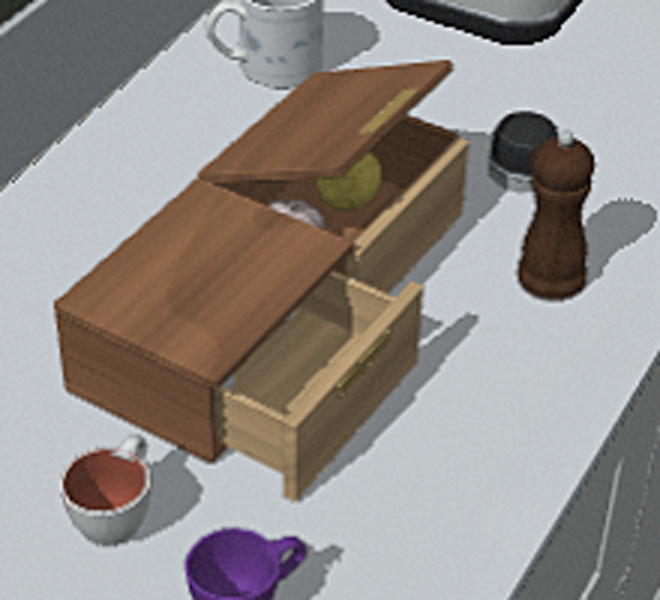

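View pics/t_c.png

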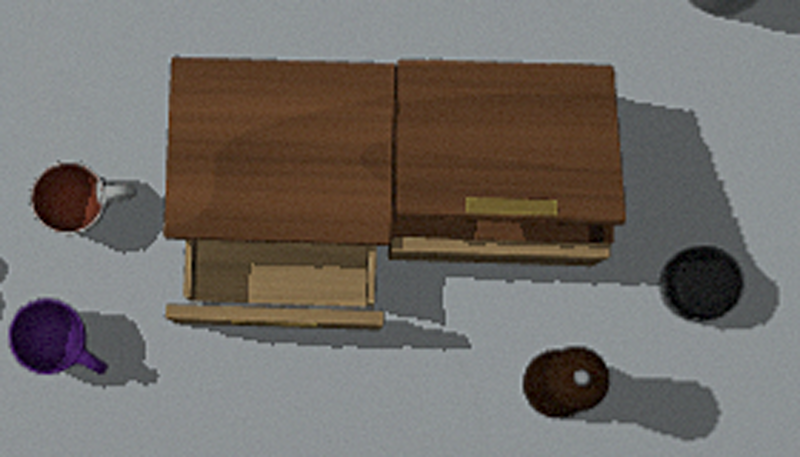

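```bash
python3 - <<'E'
from h import *
s=pickle.load(open('side0.pkl','rb'));t=pickle.load(open('top0.pkl','rb'))
S=lambda p:(p[0]/3+220-.3,p[1]/3+140-.3); T=lambda p:(p[0]/2.857+210-.3,p[1]/2.857+170-.3)
for n,a,b in [('BL',(57,305),(173,58)),('FL',(215,384),(166,238)),('BR',(200,180),(394,65)),('FR',(352,240),(391,242)),('lidR',(452,63),(625,222)),('lidL',(345,178),(392,215)),
 ('bin FR top',(467,145),(609,256))]:
    print(n,tri(s,S(a),t,T(b)),onz(s,*S(a),95).round(),onz(t,*T(b),95).round())
for n,a,z in[('drL out top',(293,424),84),('drR out top',(421,290),84),('drR bottom',(417,358),4),('drL bot',(290,498),4)]: print(n,onz(s,*S(a),z).round(1))
for n,b in[('drL',(167,317)),('drR',(382,324))]: print(n,onz(t,*T(b),84).round(1))
for n,a,z in[('mill foot',(552,280),5),('mill top',(564,150),145),('timer',(524,130),54),('cup rim',(107,480),51)]: print(n,onz(s,*S(a),z).round())
for n,b,z in[('mill knob',(581,378),145),('mill',(566,383),75),('timer',(702,283),54),('cup',(68,197),51)]: print(n,onz(t,*T(b),z).round())
E
```

```text
BL (array([703.98479138, 216.12599842,  91.86895086]), np.float64(2.11144972400488)) [701. 219.  95.] [704. 216.  95.]
FL (array([559.10840528, 224.5059561 ,  89.93603871]), np.float64(1.7521005111664953)) [557. 229.  95.] [558. 224.  95.]
BR (array([694.01318447,  37.0219215 ,  92.06323136]), np.float64(2.1707482131019114)) [691.  40.  95.] [694.  38.  95.]
FR (array([550.45898896,  43.81680649,  94.85597929]), np.float64(0.36276507331604824)) [550.  44.  95.] [551.  44.  95.]
lidR (array([ 555.71372074, -131.6857189 ,  154.04546656]), np.float64(0.5837116665114316)) [ 591. -213.   95.] [ 563. -143.   95.]
lidL (array([562.22697079,  43.52671923, 150.57015063]), np.float64(7.469848203260581)) [592. -21.  95.] [572.  43.  95.]
bin FR top (array([ 536.77940029, -132.21137135,   77.89478308]), np.float64(0.9173117004556557)) [ 527. -111.   95.] [ 536. -129.   95.]
drL out top [496.3 225.6  84. ]
drR out top [483.6  57.2  84. ]
drR bottom [487.1  47.9   4. ]
drL bot [499.6 223.9   4. ]
drL [495.2 224.5  84. ]
drR [485.9  52.4  84. ]
mill foot [432. -91.   5.]
mill top [434. -81. 145.]
timer [ 516. -208.   54.]
cup rim [596. 310.  51.]
mill knob [439. -95. 145.]
mill [436. -94.  75.]
timer [ 516. -211.   54.]
cup [599. 309.  51.]
```

carry_out:
  steps:
    - [[0,0.029,-0.035,0,3.6],[0,0.058,-0.069,0,7.2],[0,0.088,-0.104,0,10.8],[0,0.117,-0.139,0,14.4],[0,0.146,-0.174,0,18],[0,0.175,-0.208,0,21.6],[0,0.204,-0.243,0,25.2],[0,0.234,-0.278,0,28.8]]

```text
clock: 0.9
eef_pos: [361.5, -208.5, 404.3]
tcp_rot: [-3.14, 0.001, -0.055]
contact_force: [0.3, -0.3, 0.5]
opening: 0.001
```

carry_out:
  steps:
    - [[0,0.009,-0.044,0,0],[0,0.018,-0.088,0,0],[0,0.026,-0.132,0,0],[0,0.035,-0.177,0,0],[0,0.044,-0.221,0,0],[0,0.052,-0.265,0,0],[0,0.061,-0.309,0,0],[0,0.07,-0.354,0,0]]

```text
clock: 1.7
eef_pos: [450.8, 143.1, 404.6]
tcp_rot: [-3.141, 0.001, -0.055]
contact_force: [0.9, -0.2, 0.1]
opening: 0.0
```

carry_out:
  steps:
    - [[0,0,0,0.03,0],[0,0,0,0.06,0],[0,0,0,0.09,0],[0,0,0,0.12,0],[0,0,0,0.15,0],[0,0,0,0.18,0],[0,0,0,0.18,0]]

```text
clock: 2.4
eef_pos: [449.1, 142.8, 221.5]
tcp_rot: [3.14, 0.007, -0.055]
contact_force: [-0.1, 0.3, -0.6]
opening: -0.004
```

```bash
python3 - <<'E'
from h import *
for n in('side','top'): snap(n,n+'1')
s=r.sense();print(s['eef_pos'],s['tcp_rot'],s['contact_force'])
a=cv2.imread('pics/side1.png')[140:340,220:440];b=cv2.imread('pics/top1.png')[170:330,230:450]
z=lambda a:cv2.resize(a,(400,int(400*a.shape[0]/a.shape[1])),interpolation=cv2.INTER_CUBIC)
a,b=z(a),z(b);c=np.zeros((max(len(a),len(b)),800,3),np.uint8);c[:len(a),:400]=a;c[:len(b),400:]=b
cv2.imwrite('pics/c1.png',c)
E
```

```text
[450.60675887 143.25026279 224.62929395] [-3.14119948e+00  2.11927880e-03 -5.46596193e-02] [ 0.71506064 -0.19592361  0.24057811]
```

View pics/c1.png

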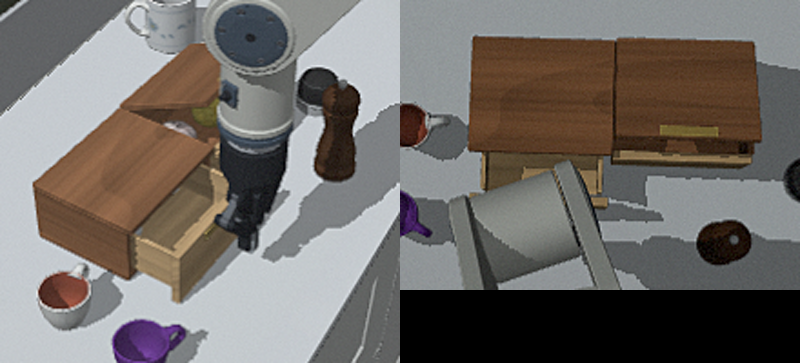

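carry_out:
  steps:
    - [[0,0.004,0,0,0],[0,0.009,0,0,0],[0,0.013,0,0,0],[0,0.016,0,0,0],[0,0.019,0,0,0],[0,0.022,0,0,0],[0,0.025,0,0,0],[0,0.028,0,0,0]]

```text
clock: 3.3
eef_pos: [478.6, 141.7, 224.5]
tcp_rot: [-3.141, 0.003, -0.055]
contact_force: [-3.7, 0.3, 1.4]
opening: 0.001
```

carry_out:
  steps:
    - [[0,0.004,0,0,0],[0,0.008,0,0,0],[0,0.012,0,0,0],[0,0.016,0,0,0],[0,0.02,0,0,0]]

```text
clock: 3.8
eef_pos: [498.8, 140.5, 224.3]
tcp_rot: [-3.141, 0.003, -0.055]
contact_force: [-2.9, 0.5, -0.0]
opening: -0.002
```

carry_out:
  steps:
    - [[0,0.003,0,0,0],[0,0.006,0,0,0],[0,0.009,0,0,0],[0,0.012,0,0,0],[0,0.015,0,0,0]]

```text
clock: 4.3
eef_pos: [514.1, 139.7, 224.3]
tcp_rot: [-3.141, 0.003, -0.055]
contact_force: [-2.5, -0.5, 1.2]
opening: 0.001
```

carry_out:
  steps:
    - [[0,0.002,0,0,0],[0,0.004,0,0,0],[0,0.006,0,0,0],[0,0.008,0,0,0],[0,0.01,0,0,0],[0,0.012,0,0,0],[0,0.014,0,0,0],[0,0.016,0,0,0]]

```text
clock: 5.1
eef_pos: [530.2, 138.8, 224.3]
tcp_rot: [-3.141, 0.003, -0.055]
contact_force: [-1.1, 0.6, 1.4]
opening: 0.0
```

carry_out:
  steps:
    - [[0,0.001,0,0,0],[0,0.002,0,0,0],[0,0.003,0,0,0],[0,0.004,0,0,0]]

```text
clock: 5.5
eef_pos: [534.2, 138.6, 224.2]
tcp_rot: [-3.141, 0.003, -0.055]
contact_force: [-3.0, -0.0, 1.6]
opening: 0.003
```

carry_out:
  steps:
    - [[0,0.001,0,0,0],[0,0.002,0,0,0],[0,0.003,0,0,0]]

```text
clock: 5.8
eef_pos: [537.3, 138.4, 224.2]
tcp_rot: [-3.141, 0.003, -0.055]
contact_force: [-2.3, 0.9, 2.0]
opening: -0.002
```

carry_out:
  steps:
    - [[0,0.001,0,0,0],[0,0.0015,0,0,0],[0,0.002,0,0,0]]

```text
clock: 6.1
eef_pos: [538.0, 138.4, 224.0]
tcp_rot: [3.141, 0.007, -0.055]
contact_force: [-10.8, 2.9, 9.6]
opening: -0.005
```

carry_out:
  steps:
    - [[0,0.0005,0,0,0],[0,-0.005,0,0,0],[0,-0.015,0,0,0],[0,-0.03,0,0,0],[0,-0.05,0,0,0],[0,-0.08,0,-0.02,0],[0,-0.11,0,-0.06,0],[0,-0.14,0,-0.1,0]]

```text
clock: 6.9
eef_pos: [397.0, 145.8, 325.3]
tcp_rot: [3.141, 0.009, -0.055]
contact_force: [1.8, -0.2, 0.6]
opening: -0.005
```

```bash
python3 - <<'E'
from h import *
for n in('side','top'): snap(n,n+'2')
s=r.sense();print(s['eef_pos'],s['tcp_rot'],s['contact_force'])
a=cv2.imread('pics/side2.png')[140:340,220:440];b=cv2.imread('pics/top2.png')[170:330,230:450]
z=lambda a:cv2.resize(a,(400,int(400*a.shape[0]/a.shape[1])),interpolation=cv2.INTER_CUBIC)
a,b=z(a),z(b);c=np.zeros((max(len(a),len(b)),800,3),np.uint8);c[:len(a),:400]=a;c[:len(b),400:]=b
cv2.imwrite('pics/c2.png',c)
E
```

```text
[396.70942408 146.18783716 328.95598215] [-3.13952031e+00  1.73351092e-03 -5.41612634e-02] [ 0.14783735 -0.0352842  -0.53074988]
```

View pics/c2.png

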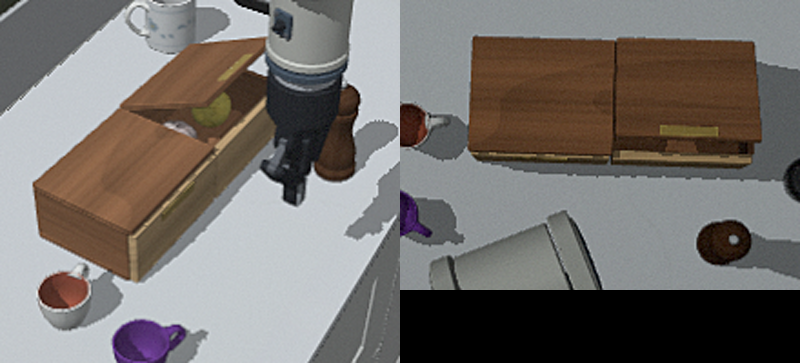

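The drawer front is now flush with the bin front, with the plate visible at about (185,200) in the left crop. The lid is still open and nothing around the box has moved. Next I go over the lid's free edge.

carry_out:
  steps:
    - [[0,0,0,-0.03,0],[0,0.02,0.02,-0.05,0],[0,0.052,0.05,-0.05,0],[0,0.084,0.08,-0.05,0],[0,0.116,0.111,-0.05,0],[0,0.148,0.142,-0.05,0],[0,0.176,0.17,-0.05,0],[0,0.188,0.181,-0.05,0]]

```text
clock: 7.8
eef_pos: [576.4, -47.4, 377.5]
tcp_rot: [-3.14, 0.001, -0.056]
contact_force: [0.4, -0.0, 0.1]
opening: -0.002
```

carry_out:
  steps:
    - [[0,0,0,0.01,0],[0,0,0,0.025,0],[0,0,0,0.035,0],[0,0,0,0.04,0],[0,0,0,0.04,0]]

```text
clock: 8.3
eef_pos: [575.6, -46.5, 336.5]
tcp_rot: [-3.14, 0.003, -0.055]
contact_force: [1.2, -0.2, -0.7]
opening: -0.001
```

```bash
python3 - <<'E'
from h import *
for n in('side','top'): snap(n,n+'3')
s=r.sense();print(s['eef_pos'],s['tcp_rot'],s['contact_force'])
a=cv2.imread('pics/side3.png')[140:340,220:440];b=cv2.imread('pics/top3.png')[170:330,230:450]
z=lambda a:cv2.resize(a,(400,int(400*a.shape[0]/a.shape[1])),interpolation=cv2.INTER_CUBIC)
a,b=z(a),z(b);c=np.zeros((max(len(a),len(b)),800,3),np.uint8);c[:len(a),:400]=a;c[:len(b),400:]=b
cv2.imwrite('pics/c3.png',c)
E
```

```text
[576.30663586 -46.82000981 337.70456477] [-3.14017980e+00  4.86009403e-04 -5.54607815e-02] [ 0.72258117 -0.00962426  0.05624779]
```

View pics/c3.png

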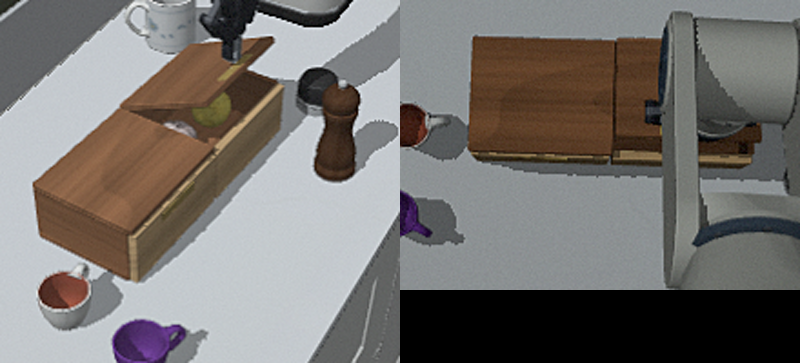

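The fingertips (235,60 in the left crop) are just above the brass strip on the lid. I press down slowly.

carry_out:
  steps:
    - [[0,0,0,0.003,0],[0,0,0,0.006,0],[0,0,0,0.009,0],[0,0,0,0.012,0],[0,0,0,0.015,0],[0,0,0,0.018,0],[0,0,0,0.021,0],[0,0,0,0.024,0]]

```text
clock: 9.2
eef_pos: [576.3, -46.8, 313.5]
tcp_rot: [-3.14, 0.001, -0.056]
contact_force: [-0.0, -0.3, 1.0]
opening: -0.002
```

carry_out:
  steps:
    - [[0,0,0,0.003,0],[0,-0.001,0,0.006,0],[0,-0.002,0,0.009,0],[0,-0.003,0,0.012,0],[0,-0.004,0,0.015,0]]

```text
clock: 9.7
eef_pos: [572.1, -46.6, 298.2]
tcp_rot: [-3.14, 0.001, -0.055]
contact_force: [0.0, -0.6, 1.1]
opening: -0.003
```

carry_out:
  steps:
    - [[0,0,0,0.003,0],[0,-0.001,0,0.006,0],[0,-0.002,0,0.008,0],[0,-0.003,0,0.01,0],[0,-0.003,0,0.012,0],[0,-0.004,0,0.014,0],[0,-0.005,0,0.016,0],[0,-0.005,0,0.018,0]]

```text
clock: 10.5
eef_pos: [567.0, -46.2, 280.0]
tcp_rot: [-3.14, 0.001, -0.055]
contact_force: [0.9, -0.3, 1.6]
opening: -0.001
```

```bash
python3 - <<'E'
from h import *
snap('side','side4')
s=r.sense();print(s['eef_pos'],s['tcp_rot'],s['contact_force'])
a=cv2.imread('pics/side4.png')[120:320,220:440]
cv2.imwrite('pics/c4.png',cv2.resize(a,None,fx=3,fy=3,interpolation=cv2.INTER_CUBIC))
E
```

```text
[566.88778697 -46.24109179 279.72259674] [-3.14017593e+00  1.35070777e-03 -5.55726752e-02] [ 0.47623246 -0.26022746  0.77961245]
```

View pics/c4.png

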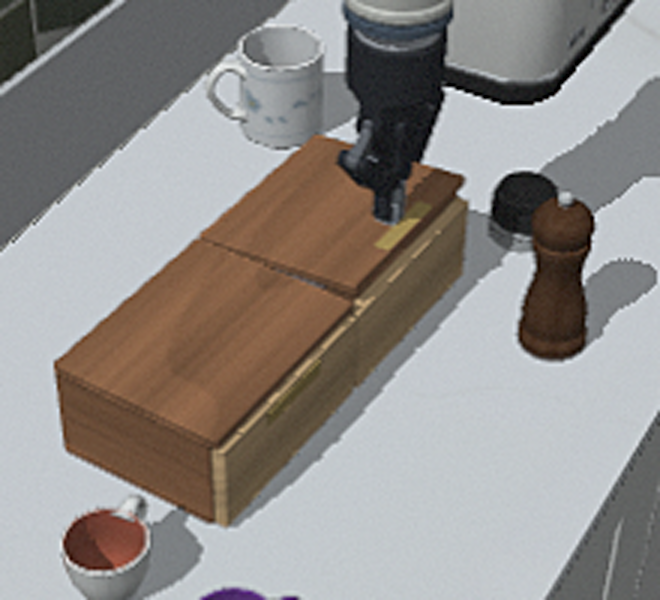

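The lid follows the fingertips and is nearly shut, with its edge at (462,180) just above the bin front. I finish gently.

carry_out:
  steps:
    - [[0,0,0,0.001,0],[0,0,0,0.002,0],[0,-0.001,0,0.003,0],[0,-0.001,0,0.004,0],[0,-0.001,0,0.005,0],[0,-0.001,0,0.006,0],[0,-0.001,0,0.007,0],[0,-0.001,0,0.008,0]]

```text
clock: 11.35
eef_pos: [565.9, -46.1, 271.6]
tcp_rot: [-3.14, 0.001, -0.055]
contact_force: [0.1, 0.2, 0.1]
opening: 0.004
```

carry_out:
  steps:
    - [[0,0,0,0.001,0],[0,0,0,0.002,0],[0,0,0,0.003,0]]

```text
clock: 11.65
eef_pos: [565.8, -46.1, 268.5]
tcp_rot: [-3.14, 0.002, -0.056]
contact_force: [-0.3, -0.7, 0.4]
opening: -0.004
```

carry_out:
  steps:
    - [[0,0,0,0.001,0],[0,0,0,0.002,0]]

```text
clock: 11.85
eef_pos: [565.9, -46.2, 268.2]
tcp_rot: [-3.14, 0.001, -0.055]
contact_force: [-11.1, 0.7, 30.4]
opening: 0.001
```

carry_out:
  steps:
    - [[0,0,0,0.0007,0],[0,0,0,0.0014,0]]

```text
clock: 12.05
eef_pos: [565.9, -46.2, 268.2]
tcp_rot: [-3.14, 0.001, -0.056]
contact_force: [-8.7, 0.7, 24.5]
opening: 0.0
```

Hard stop reached with the tip at z≈95 (shut height). I retract straight up and away to the front.

carry_out:
  steps:
    - [[0,0,0,-0.003,0],[0,0,0,-0.015,0],[0,0,0,-0.04,0],[0,0,0,-0.08,0],[0,0,0,-0.12,0],[0,0,0,-0.15,0],[0,0,0,-0.16,0],[0,0,0,-0.16,0]]

```text
clock: 12.85
eef_pos: [566.4, -46.4, 430.0]
tcp_rot: [-3.14, -0.002, -0.055]
contact_force: [0.5, 0.3, -1.3]
opening: -0.003
```

carry_out:
  steps:
    - [[0,-0.01,0.03,0,0],[0,-0.03,0.07,0,0],[0,-0.05,0.11,0,0],[0,-0.07,0.15,0,0],[0,-0.09,0.19,0,0],[0,-0.11,0.23,0,0],[0,-0.12,0.25,0,0],[0,-0.12,0.25,0,0]]

```text
clock: 13.65
eef_pos: [431.0, -291.2, 427.5]
tcp_rot: [-3.139, 0.001, -0.059]
contact_force: [0.4, 0.2, 0.1]
opening: -0.001
```

```bash
python3 - <<'E'
from h import *
for n in('side','top'): snap(n,n+'5')
s=r.sense();print(s['eef_pos'],s['qvel'].round(3),s['contact_force'])
a=cv2.imread('pics/side5.png')[140:340,220:440];b=cv2.imread('pics/top5.png')[170:330,230:450]
z=lambda a:cv2.resize(a,(400,int(400*a.shape[0]/a.shape[1])),interpolation=cv2.INTER_CUBIC)
a,b=z(a),z(b);c=np.zeros((max(len(a),len(b)),800,3),np.uint8);c[:len(a),:400]=a;c[:len(b),400:]=b
cv2.imwrite('pics/c5.png',c)
E
```

```text
[ 432.34066621 -289.28147576  428.00198501] [ 0.028 -0.005 -0.006  0.002  0.003  0.001] [0.18488014 0.32116453 0.03121424]
```

View pics/c5.png

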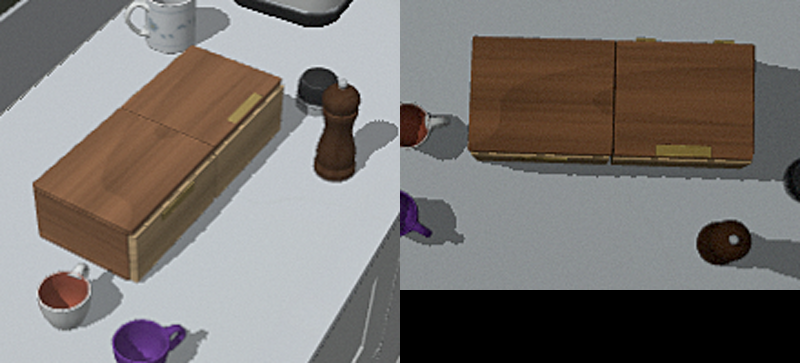

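Both tops are now level and the fronts look flush in both crops. I check flushness in an enlarged crop and diff the surroundings against the first picture.

```bash
python3 - <<'E'
from h import *
a=cv2.imread('pics/side5.png')[190:300,260:380]; cv2.imwrite('pics/c6.png',cv2.resize(a,None,fx=5,fy=5,interpolation=cv2.INTER_CUBIC))
A,B=[cv2.imread(f'pics/side{i}.png').astype(int) for i in(0,5)]
for n,(u0,v0,u1,v1) in dict(mill=(388,180,420,243),timer=(380,172,398,203),cup=(236,285,272,322),purple=(278,312,325,352)).items():
    d=np.abs(A-B).max(2)[v0:v1,u0:u1]; print(n,d.mean().round(1),(d>40).sum())
E
```

```text
mill 4.4 5
timer 9.7 38
cup 3.1 0
purple 3.3 0
```

View pics/c6.png

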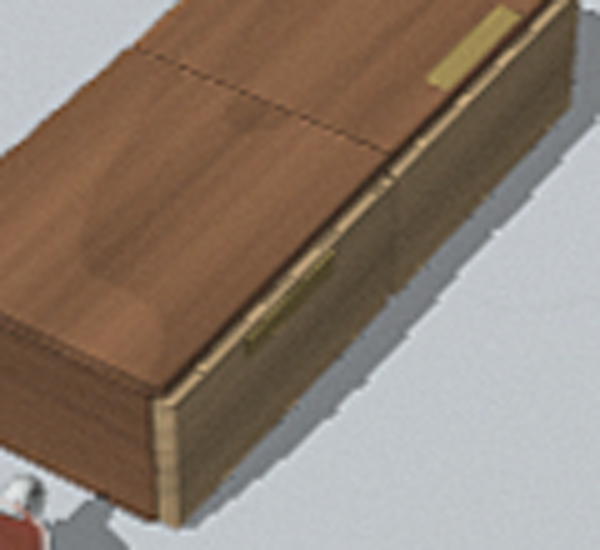

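The drawer and bin fronts form one line with no step at (390,180). The mill and cup are unchanged. The timer window differs by a few pixels, which I put down to the lid's shadow having moved.

```bash
python3 -c "
from h import *
print(workorder.sign_off())"
```

```text
the job is handed in; nothing more can be done
None
```

The drawer and the lid of the keeper box are both shut, and I handed the job in at about 14 s on the clock.

- **Drawer:** I pushed it home first with the closed fingertips, slowing from about 40 mm/s to about 5 mm/s. It took about 2–4 N until it met the stop at about 11 N.
- **Lid:** I then pressed it down near its free edge at 10–30 mm/s until it met the stop. The fingertips were then at z ≈ 95 mm, which is the shut height, and the force briefly reached about 30 N as it seated.
- **Last checks:** The drawer and bin fronts are flush with no step, and the lid is level with the top board. The arm is clear of everything, with almost no force on the tool.
- **Surroundings:** Before-and-after pictures show the pepper mill and cup unchanged. The timer's picture area differed by 38 pixels. I took that to be the lid's shadow moving and did not measure the timer's position again.
- **Not checked:** With the box closed, the spoon, lemon and garlic can't be seen, so I couldn't confirm where they lie.

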